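Put the change-gear set back in its caddy

ROBOT

A 6-joint arm with a two-finger parallel gripper is mounted at the origin on the work surface. World frame = base frame: x ahead of the robot, y to its left, z up, the work surface at z = 0. Lengths are in m, angles in rad, forces in N, time in s.
With the tool pointing down it reaches from about 0.3 to 0.875 m from the base axis. Payload 6.4 kg.
Tool frame: the origin (TCP) lies at the very end of the fingers, on their centre line; the grasp point (between the pads) lies 19 mm behind it; z points along the fingers, y is the line along which they close (so a half turn about z gives the same grasp; the last joint's range is limited). The gripper opens to 85 mm and grips with 20 to 120 N. Pads are 22 mm wide; open, the fingers measure 114 mm over their backs; the gripper's body (76 mm by 85 mm) begins 54 mm behind the grasp point. The pads swing forward as they close: fully open they stand 13 mm farther back than shut.
Start: joints at [0.984, 0.181, 1.607, -0, 1.354, -0.206], TCP at [0.214, 0.534, 0.231] pointing down, gripper open.
Joint ranges: [-2.99, 2.99], [-0.89, 2.07], [0.3, 2.58], [-1.14, 4.28], [0, 2.63], [-3.12, 3.12]. Speed limits (rad/s): [2.57, 2.57, 3.01, 3.14, 3.14, 3.14].

INTERFACE

Orientations are given as a unit quaternion [w, x, y, z].
In Python, from bench import telemetry, camera, ctrl, spotter gives the robot as it stands.
- The arm moves only by the tool send_rows, never from a script. Its argument "series" is a list of rows, each a list of 3 entries, a list of its own where there are three numbers: the turn, a rotation vector about the world's x, y, z in degrees, then the shift along the world's x, y, z in mm, then the closure, from -1 (fully open) to 1 (shut), so that 0 is half open. In form: [[[rx, ry, rz], [dx, dy, dz], gripper], ...]. A call has 1 to 10 rows; each row is the pose to reach, as a shift and turn from the pose commanded when the call began; what a row does not reach only later rows make up. A row lasts 1/8 s, in which the tool goes at most 62.5 mm and 10.7 degrees, less where a joint would pass 70% of its speed; a pose out of reach is approached as far as the arm can. A call with a gripper value outside its range is refused whole. The fingers move at their own pace and stop on an object; the grip force is fixed at half the most. Time passes only in rows, so rows that repeat a pose let the fingers close. It gives the time, the measured TCP pose, the force, the opening and the grip force at its end, in the units of the state.
- telemetry.get_obs(): the state, without advancing time (a new reading comes with each control period).
- camera(name): name is "side" or "top"; returns a dict with "pixels" (420x560x3 uint8, red, green, blue), "camera_matrix" (3x3 intrinsics, pixels), "dist_coeffs" ([k1, k2, p1, p2, k3] as OpenCV has them; the pictures are not rectified), "xyz" and "orientation" of the camera in the world. Camera axes: x right, y up, looking along -z (the intrinsics and any distortion apply to the point x, -y, -z); pixel columns grow to the right and rows downward; lengths in m; the calibration is good to about 2 mm. A picture is of the moment at which its call begins. There is no depth.
- ctrl.hand_in(): hands the job in; it is judged then, once.
Trained networks look in the newest picture that a camera, given by its name, has taken for a name from the list of things; names that differ only in an ending like _2 or _b are one class to them, and where a whole thing is asked for, a point or a joint stands for the part that bears it (a point fixed in the world has none). Each returns a list of dicts, best first, with "conf" (0 to 1); they miss things now and then, are a little off and sometimes report something else, mostly with a low value. They report only what shows in the picture. A call takes as long as a camera call. They do not tell look-alikes from the thing itself.
- spotter.boxes_of(thing, camera): "xyz" ([x, y, z] in m, in world coordinates, good to about 4 mm: the middle of the surface that is visible of it).
- spotter.landmark_of(thing, camera): "xyz" ([x, y, z] in m, in world coordinates, good to about 4 mm: a listed point, or the origin of a listed thing).
The state is a dict: "time_s": time; "q": joint angles; "dq": joint speeds; "joint_efforts": joint torques, N m; "eef_pos": TCP position; "eef_rot": TCP orientation; "wrist_force": force on the tool from outside, world axes, zero at the start; "torque": the same for the moment, N m; "opening": opening from 0.0 (shut) to 1.0 (fully open); "grasp_force": force on a finger pad.
Only numpy, scipy, OpenCV 4.12 (cv2) and the standard library are available. Lean on these libraries where they do the work, as an engineer would, in place of code of your own. Each camera call takes 0.05 s, during which the arm holds its last target. There are 200 camera calls.

TASK

Put the gear set away in its wooden caddy: thread the three toothed gears onto the caddy's spring-loaded spindle, hub upwards, the largest at the bottom, then the middle one, the smallest on top, and lay the arbor (the square block with a round journal at each end) flat in the caddy's shallow tray. The toothless pulley and the plain square bar look similar but do not belong to the set: leave them where they lie, and leave the oil bottle and the mug alone.

Things in the scene. Friction and masses are not known exactly. Their poses are not given: they have to be found in the camera images.
- gear_large: the largest gear: steel wheel with 18 coarse teeth, 100 mm outside diameter, about 0.65 kg. Disc 12 mm thick; on it a round hub 40 mm in diameter, 20 mm high (32 mm in all), the place to grip; 26 mm bore right through. It lies hub up on a 3 mm black rubber mat. Origin: on its axis, at the underside; z up through the hub
- gear_medium: the middle gear: steel wheel with 15 coarse teeth, 82 mm outside diameter, about 0.48 kg. Disc 12 mm thick; on it a round hub 40 mm in diameter, 20 mm high (32 mm in all), the place to grip; 26 mm bore right through. It lies hub up on a 3 mm black rubber mat. Origin: on its axis, at the underside; z up through the hub
- gear_small: the smallest gear: steel wheel with 12 coarse teeth, 64 mm outside diameter, about 0.34 kg. Disc 12 mm thick; on it a round hub 40 mm in diameter, 20 mm high (32 mm in all), the place to grip; 26 mm bore right through. It lies hub up on a 3 mm black rubber mat. Origin: on its axis, at the underside; z up through the hub
- pulley: a look-alike that stays: toothless steel pulley, smooth rim of 82 mm diameter with five dark round holes in the disc, 12 mm thick, same 40 mm hub (32 mm high in all) and 26 mm bore; on the same mat. Origin: on its axis, on the underside
- arbor: steel arbor, about 0.32 kg, lying flat: a square block 50 mm long and 24 by 24 mm in section, with a round journal 18 mm in diameter at each end, 100 mm long in all. Origin: at its very centre (12 mm above what it lies on); x along its length. It lies on the same mat; grip the square block across
- bar: a look-alike that stays: plain square steel bar 100 mm long, 24 by 24 mm all along; on the same mat. Origin: at its very centre; x along its length
- caddy: fixed dark wooden caddy, turned any way; board 135 (x) by 215 (y) by 12 mm. Origin: centre of its underside, on the table. Spindle at (0, -50 mm): upright 10 mm rod, pointed tip 155 mm above the table. Arbor tray centred at (0, +70 mm): floor 12 mm above the table, inside 120 (x) by 50 mm (y), rim 6 mm thick, its top 20 mm above the table. The arbor lies along x, either way round
- lift_top (a point): centre of the top of the spring platform, a 60 mm steel disc sliding on the spindle over a coil spring; z up, on the spindle's axis. Empty, it is 95 mm above the table (60 mm below the spindle's tip). Each gear's weight sinks it in about half a second by 10 to 30 mm (250 N/m; at most 72 mm)
- oil_bottle: bystander: grey oil bottle with a black cap, 60 mm in diameter, 150 mm high, standing at the far side of the work. Origin: centre of its underside
- mug: bystander: white mug, 80 mm in diameter, 90 mm high, handle to its +y, standing at the far side of the work. Origin: centre of its underside
Not all that is in view belongs to the job. What is shaped like the gear_medium but pink or yellow is not meant.

How it is judged:
On the way, in this order (a step that is already met when the one before it is completed fails the run):
1. the large gear lies on the spindle's spring platform (horizontal distance between gear_large and lift_top below 0.012 m and z of gear_large in the frame of lift_top between -0.005 and 0.005 m and angle between gear_large's own z axis and vertical below 0.12 rad), for 0.2 s.
2. the medium gear lies on the large one, on the spindle (horizontal distance between gear_medium and lift_top below 0.012 m and z of gear_medium in the frame of gear_large between 0.027 and 0.037 m and angle between gear_medium's own z axis and vertical below 0.12 rad), for 0.2 s.
3. the small gear lies on the medium one, on the spindle (horizontal distance between gear_small and lift_top below 0.012 m and z of gear_small in the frame of gear_medium between 0.027 and 0.037 m and angle between gear_small's own z axis and vertical below 0.12 rad), for 0.2 s.
At the end, for the whole second after the job is handed in: On the spindle from the platform up: large, medium, small gear, within 12 mm of its axis, hub up, level within 0.12 rad, each lying on the one below (height within 5 mm). Arbor flat on the tray floor: centre within 15 mm along, 17 mm across, 5 mm in height. All at rest (all of step 1 and all of step 2 and all of step 3 and x of arbor in the frame of caddy between -0.015 and 0.015 m and y of arbor in the frame of caddy between 0.053 and 0.087 m and z of arbor in the frame of caddy between 0.019 and 0.029 m and linear speed of each of gear_large, gear_medium, gear_small, arbor below 0.02 m/s); the robot touches nothing.
It fails at once if the pulley is moved more than 30 mm (distance of pulley from where it was at the start of the episode above 0.03 m).
It fails at once if the plain square bar is moved more than 30 mm (distance of bar from where it was at the start of the episode above 0.03 m).
It fails at once if the oil bottle is moved more than 40 mm (distance of oil_bottle from where it was at the start of the episode above 0.04 m).
It fails at once if the mug is moved more than 40 mm (distance of mug from where it was at the start of the episode above 0.04 m).
It also fails if it takes over 115 s, if anything falls off the work surface, if the arm or the gripper's body presses on something with over 40 N, if the wrist force passes 120 N, or if a joint passes its speed limit or range.

## Working session

There is one attempt and no reset: what is moved stays moved. The work goes in short steps, Python scripts to look and compute and a tool call to move; the robot and the scene stay as the last step left them, time stands still between calls to the robot, and variables do not carry over. Pictures are saved under pics/ and viewed, at most 14 in all, crops included, and the job is handed in when it is done.

Besides the shell and the picture viewer there is one more tool, called as name([rows], argument=value, ...), one row to a line, values as JSON. send_rows: Moves the arm, as the interface text tells. Its arguments: {"type":"object","properties":{"series":{"type":"array","items":{"type":"array"}}},"required":["series"]}

```bash
mkdir -p pics; cat > h.py <<'E'
import numpy as np, cv2
from scipy.spatial.transform import Rotation as R
from bench import telemetry, camera, ctrl, spotter
def cam(n):
    c=camera(n); q=c["orientation"]; c["R"]=R.from_quat([q[1],q[2],q[3],q[0]]).as_matrix(); c["K"]=np.array(c["camera_matrix"],float); c["d"]=np.array(c["dist_coeffs"],float); c["t"]=np.array(c["xyz"]); return c
def proj(c,P):
    p=(np.atleast_2d(P)-c["t"])@c["R"]; p=p*[1,-1,-1]
    return cv2.projectPoints(p.reshape(-1,1,3),np.zeros(3),np.zeros(3),c["K"],c["d"])[0].reshape(-1,2)
def ray(c,uv,z):
    n=cv2.undistortPoints(np.array(uv,float).reshape(-1,1,2),c["K"],c["d"]).reshape(-1,2)
    d=np.c_[n[:,0],-n[:,1],-np.ones(len(n))]@c["R"].T
    return c["t"]+d*((z-c["t"][2])/d[:,2])[:,None]
def save(c,f): cv2.imwrite(f,c["pixels"][:,:,::-1])
E
python3 - <<'E'
from h import *
for n in("top","side"):
    c=cam(n); save(c,f"pics/{n}0.png"); print(n,c["t"].round(3),c["R"].round(2).tolist())
    for t in "gear_large gear_medium gear_small pulley arbor bar caddy lift_top oil_bottle mug".split():
        for r in spotter.landmark_of(t,n)[:4]: print(t,np.round(r["xyz"],3),round(r["conf"],2),proj(c,r["xyz"]).round()[0])
o=telemetry.get_obs();print(o["eef_rot"],o["time_s"],o["opening"])
E
```

```text
top [ 0.392 -0.012  1.213] [[0.02, 0.99, -0.15], [-1.0, 0.01, -0.02], [-0.01, 0.15, 0.99]]
gear_large [ 0.582 -0.189  0.001] 0.97 [349. 206.]
gear_medium [ 0.463 -0.195 -0.001] 0.84 [351. 250.]
gear_medium [ 0.291 -0.289 -0.002] 0.82 [388. 317.]
gear_medium [ 0.317 -0.177  0.002] 0.74 [345. 306.]
gear_small [ 0.586 -0.31   0.   ] 0.89 [394. 205.]
pulley [ 0.46  -0.314  0.004] 0.69 [397. 252.]
pulley [ 0.449 -0.062  0.018] 0.43 [302. 254.]
arbor [ 0.452 -0.065  0.018] 0.76 [303. 253.]
bar [ 0.582 -0.056  0.019] 0.8 [300. 204.]
caddy [0.538 0.164 0.004] 0.84 [218. 220.]
lift_top [0.583 0.139 0.094] 0.82 [224. 198.]
oil_bottle [ 0.803 -0.131  0.003] 0.88 [327. 127.]
mug [ 0.793  0.127 -0.002] 0.9 [235. 130.]
side [-0.096 -0.811  0.977] [[0.79, 0.39, -0.48], [-0.62, 0.52, -0.59], [0.02, 0.76, 0.65]]
gear_large [ 0.466 -0.312  0.002] 0.49 [323. 318.]
gear_medium [ 0.293 -0.291 -0.001] 0.88 [259. 351.]
gear_medium [ 0.46  -0.193  0.002] 0.81 [289. 289.]
gear_medium [ 0.316 -0.178  0.004] 0.59 [237. 312.]
gear_small [ 0.591 -0.313  0.004] 0.71 [361. 293.]
gear_small [ 0.579 -0.192  0.002] 0.45 [325. 267.]
pulley [ 0.465 -0.312  0.001] 0.66 [323. 319.]
arbor [ 0.449 -0.062  0.016] 0.63 [254. 256.]
bar [ 0.586 -0.059  0.014] 0.8 [294. 234.]
caddy [0.536 0.163 0.001] 0.89 [232. 202.]
caddy [0.586 0.142 0.093] 0.64 [250. 174.]
lift_top [0.583 0.139 0.097] 0.6 [249. 174.]
oil_bottle [ 0.808 -0.128 -0.   ] 0.77 [369. 218.]
mug [0.792 0.129 0.003] 0.95 [306. 175.]
[-5.15620567e-06  1.89255934e-01  9.81927793e-01 -4.76840598e-06] 1.1 0.9958116063566247
```

```bash
python3 - <<'E'
import cv2
a=cv2.imread("pics/top0.png")[90:360,180:450]; cv2.imwrite("pics/topc.png",cv2.resize(a,(590,590),interpolation=cv2.INTER_CUBIC))
a=cv2.imread("pics/side0.png")[130:390,180:440]; cv2.imwrite("pics/sidec.png",cv2.resize(a,(590,590),interpolation=cv2.INTER_CUBIC))
E
```

```text
(no output)
```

View pics/topc.png

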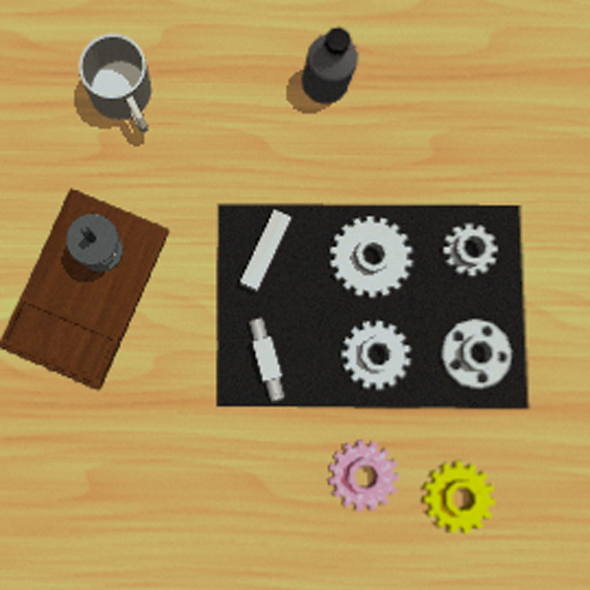

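View pics/sidec.png

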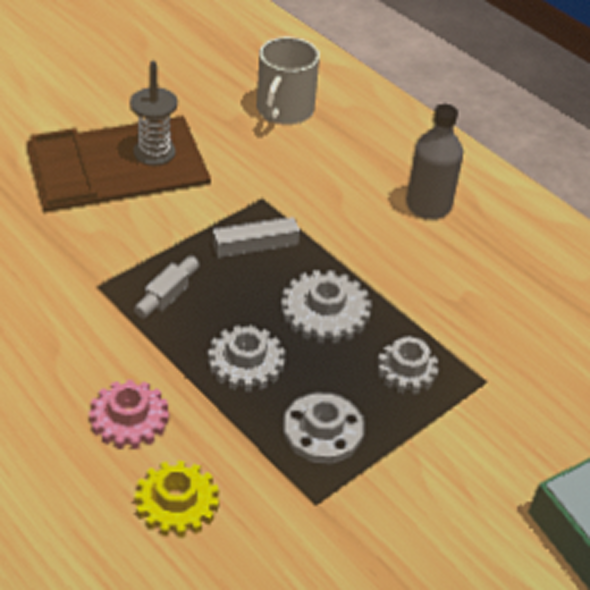

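The top picture (full-frame px) shows these candidates:
- **Discs:** large gear (349,206), medium gear (351,251), small gear (395,204), toothless pulley with holes (398,252), pink (346,306) and yellow (390,317) look-alikes.
- **Bars:** arbor with journals (303,254), plain bar (302,203).

The crop confirms the choice. Next I refine the poses by fitting outlines.

```bash
cat > fit.py <<'E'
from h import *
from scipy.optimize import minimize
def hullmask(pts,s=4,o=(0,0)):
    m=np.zeros((420*s,560*s),np.uint8)
    cv2.fillConvexPoly(m,cv2.convexHull(np.round((pts+.5)*s).astype(np.int32).reshape(-1,1,2)),1); return m
def circ(r,z,n=72):
    a=np.arange(n)*2*np.pi/n; return np.c_[r*np.cos(a),r*np.sin(a),z+0*a]
def gear(r): return np.r_[circ(r,0),circ(r,.012),circ(.02,.032)]
ARB=np.array([[x,y,z] for x in(-.025,.025) for y in(-.012,.012) for z in(-.012,.012)])
J=circ(.009,0); J=np.r_[np.c_[0*J[:,0]-.05,J[:,0],J[:,1]],np.c_[0*J[:,0]+.05,J[:,0],J[:,1]]]
ARB=np.r_[ARB,J]
def measure(c,near):
    g=c["pixels"].astype(int); m=(g.min(2)>85).astype(np.uint8)
    u,v=np.round(near).astype(int); w=32
    sub=np.zeros_like(m); sub[max(0,v-w):v+w,max(0,u-w):u+w]=m[max(0,v-w):v+w,max(0,u-w):u+w]
    n,l,st,ce=cv2.connectedComponentsWithStats(sub)
    k=[i for i in range(1,n) if st[i,4]>60]
    k=min(k,key=lambda i:np.hypot(*(ce[i]-near)))
    ys,xs=np.where(l==k); P=np.r_[tuple(np.c_[xs+a,ys+b] for a in(-.5,.5) for b in(-.5,.5))]
    return hullmask(P.astype(float))
def fit(cs,model,x0,z,yaw=None):
    out=[]
    p0=[x0[0],x0[1]]+([yaw] if yaw is not None else [])
    def pts(p):
        a=p[2] if len(p)>2 else 0; M=model.copy(); C,S=np.cos(a),np.sin(a)
        return np.c_[M[:,0]*C-M[:,1]*S+p[0],M[:,0]*S+M[:,1]*C+p[1],M[:,2]+z]
    ms=[measure(c,proj(c,[x0[0],x0[1],z+.01])[0]) for c in cs]
    def cost(p,I): return sum(1-(lambda a,b:(a&b).sum()/(a|b).sum())(ms[i],hullmask(proj(cs[i],pts(p)))) for i in I)
    for I in [[i] for i in range(len(cs))]+[list(range(len(cs)))]:
        S=np.array([p0]+[np.array(p0)+np.eye(len(p0))[i]*(.006 if i<2 else .1) for i in range(len(p0))])
        r=minimize(cost,p0,args=(I,),method="Nelder-Mead",options=dict(initial_simplex=S,xatol=1e-4,fatol=1e-4))
        out.append((r.x.round(4),round(r.fun,3)))
    return out
E
cat > m1.py <<'E'
from fit import *
cs=[cam("top"),cam("side")]
for n,r,x in(("L",.05,(.582,-.19)),("M",.041,(.462,-.194)),("S",.032,(.588,-.312)),("P",.041,(.462,-.313))): print(n,fit(cs,gear(r),x,.003))
print("A",fit(cs,ARB,(.451,-.063),.015,-np.pi+np.arctan2(.01,-.05)*0+.2))
c=cs[0]
s=270/590
co=np.array([[70,190],[168,230],[103,388],[0,347]])*s+[180,90]
W=ray(c,co,.012); print(W.round(3), W.mean(0))
for nm,c in zip(("top","side"),cs):
    u,v=proj(c,[.583,.139,.11])[0].astype(int)
    a=c["pixels"][v-35:v+35,u-35:u+35,::-1]; cv2.imwrite(f"pics/rod_{nm}.png",cv2.resize(a,(560,560),interpolation=cv2.INTER_CUBIC)); print(nm,u-35,v-35)
a=np.hstack([cv2.resize(cv2.imread(f"pics/rod_{n}.png"),(400,400)) for n in("top","side")]); cv2.imwrite("pics/rod.png",a)
E
python3 m1.py
```

```text
L [(array([ 0.5782, -0.1893]), np.float64(0.029)), (array([ 0.5794, -0.1858]), np.float64(0.045)), (array([ 0.5784, -0.188 ]), np.float64(0.106))]
M [(array([ 0.4572, -0.1942]), np.float64(0.039)), (array([ 0.4599, -0.19  ]), np.float64(0.047)), (array([ 0.4585, -0.192 ]), np.float64(0.139))]
S [(array([ 0.5885, -0.3111]), np.float64(0.043)), (array([ 0.5905, -0.3065]), np.float64(0.062)), (array([ 0.589 , -0.3091]), np.float64(0.179))]
P [(array([ 0.4606, -0.3153]), np.float64(0.035)), (array([ 0.462 , -0.3115]), np.float64(0.059)), (array([ 0.4617, -0.3134]), np.float64(0.146))]
A [(array([ 0.4498, -0.0624, -2.8814]), np.float64(0.063)), (array([ 0.452 , -0.0577, -2.8583]), np.float64(0.194)), (array([ 0.4503, -0.0608, -2.8769]), np.float64(0.353))]
[[0.655 0.184 0.012]
 [0.606 0.06  0.012]
 [0.411 0.135 0.012]
 [0.459 0.262 0.012]] [0.53299508 0.16007098 0.012     ]
top 187 162
side 214 135
```

View pics/rod.png

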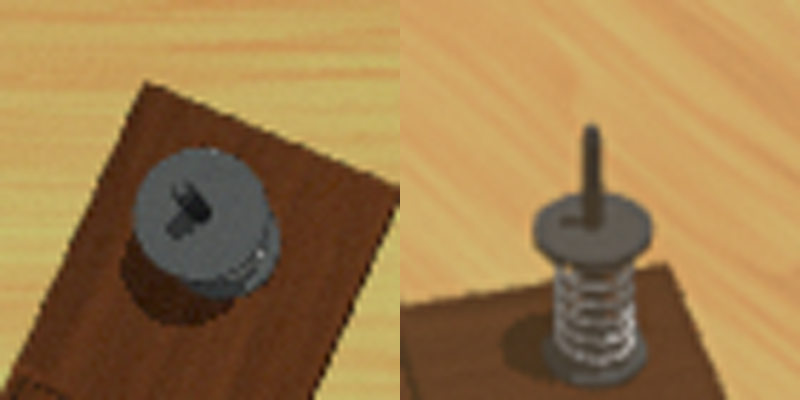

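```bash
python3 - <<'E'
from h import *
for n,pl,tip in(("top",(222.35,199.6),(187+185/5.714,162+185/5.714)),("side",(247.7,174.7),(247.6,157.0))):
    c=cam(n); print(n,ray(c,pl,.095),ray(c,tip,.155), c["K"][0,0],c["d"])
    # brown board corners at z=.012
    g=c["pixels"].astype(int); m=((g[:,:,0]<125)&(g[:,:,0]-g[:,:,2]>22)).astype(np.uint8)
    k,l,st,ce=cv2.connectedComponentsWithStats(m)
    u=proj(c,[.5,.16,.012])[0].astype(int); i=l[u[1],u[0]]; print(u,i,st[i])
    ys,xs=np.where(l==i); h=cv2.convexHull(np.c_[xs,ys].astype(np.int32))
    W=ray(c,h.reshape(-1,2),.012)[:,:2]; r=cv2.minAreaRect((W*1000).astype(np.float32)); print(r)
E
```

```text
top [[0.57926392 0.14203448 0.095     ]] [[0.58177425 0.1412785  0.155     ]] 451.00042781807264 [0.03956622 0.         0.         0.         0.        ]
[218 233] 108 [ 180  177   77   91 3511]
((533.4447021484375, 162.61874389648438), (136.03347778320312, 215.9893035888672), 67.89727020263672)
side [[0.57864998 0.14088689 0.095     ]] [[0.57972238 0.14161184 0.155     ]] 518.2331419467342 [-0.2033766  0.         0.         0.         0.       ]
[221 204] 61 [ 192  177   81   47 2132]
((535.9066772460938, 174.05661010742188), (176.79150390625, 212.846435546875), 67.94805145263672)
```

send_rows([
  [[0,0,10],[59,-60,0],-1],
  [[0,0,20],[118,-120,0],-1],
  [[0,0,30],[177,-180,0],-1],
  [[0,0,37],[236,-240,0],-1],
  [[0,0,37],[236,-300,0],-1],
  [[0,0,37],[236,-360,0],-1],
  [[0,0,37],[236,-420,0],-1],
  [[0,0,37],[236,-480,-30],-1],
  [[0,0,37],[236,-540,-60],-1],
  [[0,0,37],[236,-594,-100],-1],
])

```text
time_s: 2.55
eef_pos: [0.4482, 0.0115, 0.1694]
eef_rot: [0.001, -0.132, 0.991, -0.001]
wrist_force: [0.9, -0.7, 0.4]
opening: 1.004
grasp_force: 0.0
```

send_rows([
  [[0,0,0],[0,0,0],-1],
  [[0,0,0],[0,0,0],-1],
  [[0,0,0],[0,0,0],-1],
])

```text
time_s: 2.92
eef_pos: [0.448, 0.0147, 0.1697]
eef_rot: [0.001, -0.133, 0.991, -0.0]
wrist_force: [-0.4, 0.9, 0.8]
opening: 0.996
grasp_force: 0.0
```

send_rows([
  [[0,0,0],[2,-40,0],-1],
  [[0,0,0],[2,-75,-40],-1],
  [[0,0,0],[2,-75,-85],-1],
  [[0,0,0],[2,-75,-125],-1],
  [[0,0,0],[2,-75,-145],-1],
  [[0,0,0],[2,-75,-158],-1],
  [[0,0,0],[2,-75,-158],-1],
  [[0,0,0],[2,-75,-158],-1],
])

```text
time_s: 3.92
eef_pos: [0.4505, -0.0613, 0.012]
eef_rot: [0.001, -0.133, 0.991, -0.0]
wrist_force: [-0.7, 0.8, 0.3]
opening: 1.0
grasp_force: 0.0
```

```bash
python3 - <<'E'
from h import *
a=[]
for n in("top","side"):
    c=cam(n); u,v=proj(c,[.45,-.06,.02])[0].astype(int); a.append(cv2.resize(c["pixels"][v-40:v+40,u-40:u+40,::-1],(400,400),interpolation=cv2.INTER_CUBIC))
cv2.imwrite("pics/arb1.png",np.hstack(a)); o=telemetry.get_obs(); print(o["eef_pos"],o["wrist_force"])
E
```

```text
[ 0.45043258 -0.06151208  0.01203657] [-0.38279024  0.01091033  1.37573583]
```

View pics/arb1.png

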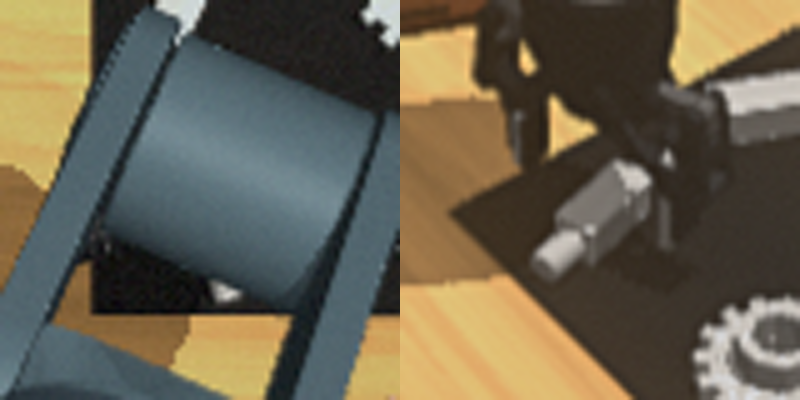

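The side view (right half) shows the open fingers straddling the arbor block around (605,200). The top view is blocked by the arm. I close now.

send_rows([
  [[0,0,0],[0,0,0],1],
  [[0,0,0],[0,0,0],1],
  [[0,0,0],[0,0,0],1],
  [[0,0,0],[0,0,0],1],
  [[0,0,0],[0,0,0],1],
  [[0,0,0],[0,0,0],1],
  [[0,0,0],[0,0,0],1],
])

```text
time_s: 4.9
eef_pos: [0.4497, -0.0615, 0.0114]
eef_rot: [0.0, -0.132, 0.991, -0.0]
wrist_force: [-0.7, -0.6, 4.9]
opening: 0.263
grasp_force: 59.7
```

send_rows([
  [[0,0,0],[0,0,40],1],
  [[0,0,0],[0,0,80],1],
  [[0,0,0],[0,0,110],1],
  [[0,0,0],[0,0,110],1],
  [[0,0,0],[0,0,110],1],
])

```text
time_s: 5.52
eef_pos: [0.4483, -0.0609, 0.1194]
eef_rot: [-0.001, -0.132, 0.991, 0.001]
wrist_force: [0.0, -0.0, -3.8]
opening: 0.262
grasp_force: 60.4
```

```bash
cat > look.py <<'E'
from h import *
import sys
f=sys.argv[1]; ns=sys.argv[2].split(","); P=[float(x) for x in sys.argv[3:6]]; w=int(sys.argv[6]); a=[]
for n in ns:
    c=cam(n); u,v=proj(c,P)[0].astype(int); u=max(u,w); v=max(v,w); print(n,u-w,v-w,400/2/w); a.append(cv2.resize(c["pixels"][v-w:v+w,u-w:u+w,::-1],(400,400),interpolation=cv2.INTER_CUBIC))
cv2.imwrite(f,np.hstack(a)); o=telemetry.get_obs(); print(o["eef_pos"],o["wrist_force"],o["opening"],o["grasp_force"])
E
python3 look.py pics/arb2.png side .45 -.061 .11 40
```

```text
side 213 188 5.0
[ 0.44800874 -0.0607239   0.11904146] [-0.78027805 -0.57622146 -2.78169604] 0.2623484157213597 60.4256808757782
```

View pics/arb2.png

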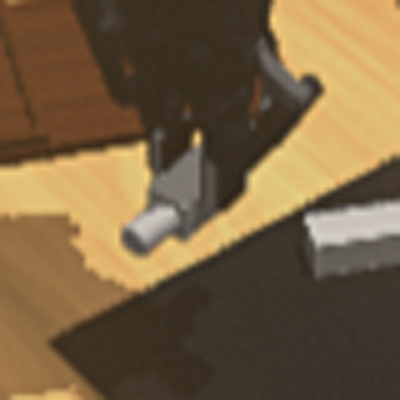

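send_rows([
  [[0,0,10],[6,50,0],1],
  [[0,0,20],[12,100,0],1],
  [[0,0,30],[18,150,0],1],
  [[0,0,40],[20,200,0],1],
  [[0,0,50],[20,230,0],1],
  [[0,0,52.7],[20,249,0],1],
  [[0,0,52.7],[20,249,0],1],
  [[0,0,52.7],[20,249,-30],1],
  [[0,0,52.7],[20,249,-60],1],
  [[0,0,52.7],[20,249,-60],1],
])

```text
time_s: 6.82
eef_pos: [0.4664, 0.1864, 0.0578]
eef_rot: [-0.004, -0.558, 0.83, 0.002]
wrist_force: [-0.5, 0.4, -2.5]
opening: 0.265
grasp_force: 60.4
```

```bash
python3 look.py pics/arb3.png side,top .4686 .188 .05 45; python3 -c "
from h import *
q=telemetry.get_obs()['eef_rot'];print(R.from_quat([q[1],q[2],q[3],q[0]]).as_matrix().round(3))"
```

```text
side 161 148 4.444444444444445
top 160 199 4.444444444444445
[0.46935146 0.18708076 0.0608621 ] [ 0.03120019  0.55516788 -3.20802848] 0.2628391528567894 60.38917779922485
[[-0.378 -0.926 -0.001]
 [-0.926  0.378 -0.   ]
 [ 0.001  0.001 -1.   ]]
```

View pics/arb3.png

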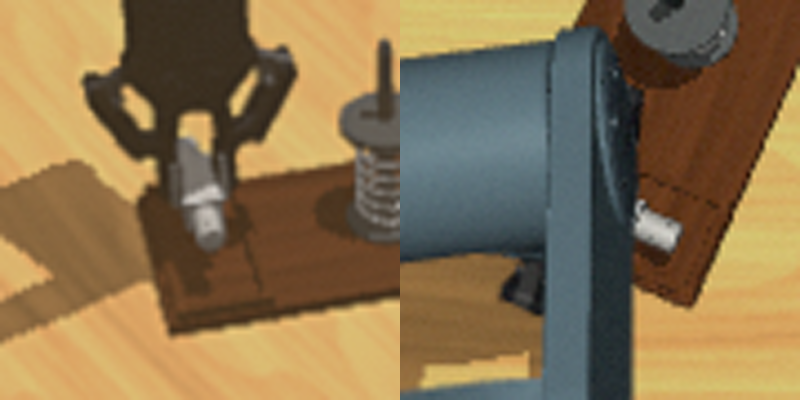

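The arbor sits over the tray, centred between the rims and along the tray's x axis. I lower it and release.

send_rows([
  [[0,0,0],[0,0,-20],1],
  [[0,0,0],[0,0,-32],1],
  [[0,0,0],[0,0,-40],1],
  [[0,0,0],[0,0,-40],1],
  [[0,0,0],[0,0,-40],1],
])

```text
time_s: 7.55
eef_pos: [0.4698, 0.1878, 0.0214]
eef_rot: [0.0, -0.558, 0.83, -0.0]
wrist_force: [1.1, -0.0, -4.0]
opening: 0.267
grasp_force: 60.5
```

send_rows([
  [[0,0,0],[0,0,0],-1],
  [[0,0,0],[0,0,0],-1],
  [[0,0,0],[0,0,0],-1],
  [[0,0,0],[0,0,0],-1],
  [[0,0,0],[0,0,30],-1],
  [[0,0,0],[0,0,80],-1],
  [[0,0,0],[0,0,140],-1],
  [[0,0,-10],[0,-40,160],-1],
  [[0,0,-20],[10,-90,160],-1],
  [[0,0,-30],[20,-140,160],-1],
])

```text
time_s: 8.8
eef_pos: [0.4898, 0.0465, 0.1818]
eef_rot: [0.001, -0.322, 0.947, -0.0]
wrist_force: [0.1, 0.3, 0.3]
opening: 0.998
grasp_force: 0.0
```

send_rows([
  [[0,0,-10],[20,-50,0],-1],
  [[0,0,-20],[40,-100,0],-1],
  [[0,0,-30],[60,-150,0],-1],
  [[0,0,-38],[80,-200,0],-1],
  [[0,0,-38],[89,-234,-20],-1],
  [[0,0,-38],[89,-234,-60],-1],
  [[0,0,-38],[89,-234,-100],-1],
  [[0,0,-38],[89,-234,-135],-1],
  [[0,0,-38],[89,-234,-135],-1],
  [[0,0,-38],[89,-234,-135],-1],
])

```text
time_s: 10.05
eef_pos: [0.5793, -0.1867, 0.0473]
eef_rot: [0.001, 0.001, 1.0, -0.0]
wrist_force: [0.3, 0.5, 0.7]
opening: 1.003
grasp_force: 0.0
```

```bash
python3 look.py pics/g1.png side,top .579 -.188 .03 40; python3 - <<'E'
from h import *
for n in("top","side"):
    c=cam(n)
    for r in spotter.landmark_of("arbor",n): print(n,np.round(r["xyz"],4),r["conf"])
E
```

```text
side 284 218 5.0
top 310 165 5.0
[ 0.5799431  -0.187005    0.04821164] [-0.32231107 -1.62777553  0.03994385] 0.9973078665695504 0.0
top [0.4695 0.1851 0.0268] 0.67
side [0.4693 0.1891 0.0261] 0.6
```

View pics/g1.png

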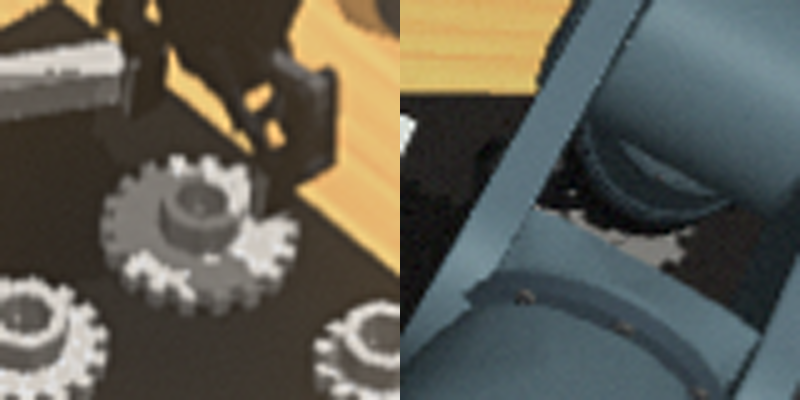

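The arbor is in its tray at (.469,.187), and the gripper stands over the large gear's hub (side crop (195,215)). I descend and grip.

send_rows([
  [[0,0,0],[-1,0,-20],-1],
  [[0,0,0],[-1,0,-34],-1],
  [[0,0,0],[-1,0,-34],-1],
  [[0,0,0],[-1,0,-34],1],
  [[0,0,0],[-1,0,-34],1],
  [[0,0,0],[-1,0,-34],1],
  [[0,0,0],[-1,0,-34],1],
  [[0,0,0],[-1,0,-34],1],
  [[0,0,0],[-1,0,-34],1],
  [[0,0,0],[-1,0,-34],1],
])

```text
time_s: 11.6
eef_pos: [0.5787, -0.1878, 0.0137]
eef_rot: [0.001, 0.001, 1.0, -0.001]
wrist_force: [-0.6, -3.7, 5.1]
opening: 0.47
grasp_force: 61.9
```

send_rows([
  [[0,0,0],[0,0,15],1],
  [[0,0,0],[0,0,50],1],
  [[0,0,0],[0,0,100],1],
  [[0,0,0],[0,0,150],1],
  [[0,0,0],[0,0,180],1],
  [[0,0,0],[0,0,180],1],
  [[0,0,0],[0,0,180],1],
])

```text
time_s: 12.48
eef_pos: [0.5762, -0.1854, 0.19]
eef_rot: [-0.001, 0.001, 1.0, 0.001]
wrist_force: [0.5, -0.0, -7.0]
opening: 0.467
grasp_force: 62.4
```

```bash
python3 look.py pics/g2.png side,top .579 -.188 .19 40
```

```text
side 290 170 5.0
top 320 154 5.0
[ 0.57598981 -0.18540423  0.18924603] [ 0.16533157  0.37423941 -5.77380838] 0.4660931466599283 62.37667520334071
```

View pics/g2.png

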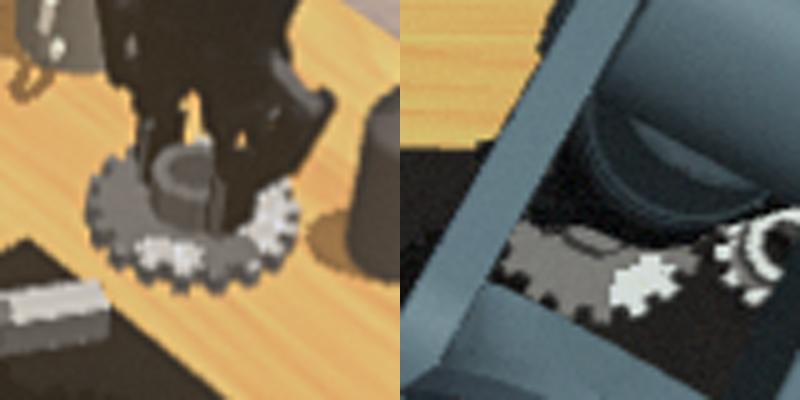

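send_rows([
  [[0,0,0],[0,30,5],1],
  [[0,0,0],[1,75,5],1],
  [[0,0,0],[1,120,5],1],
  [[0,0,0],[2,165,5],1],
  [[0,0,0],[2,210,5],1],
  [[0,0,0],[3,255,5],1],
  [[0,0,0],[3,295,5],1],
  [[0,0,0],[3,327,5],1],
  [[0,0,0],[3,327,5],1],
  [[0,0,0],[3,327,5],1],
])

```text
time_s: 13.82
eef_pos: [0.5797, 0.1404, 0.1955]
eef_rot: [-0.001, 0.001, 1.0, -0.0]
wrist_force: [-0.0, -0.0, -6.1]
opening: 0.464
grasp_force: 62.7
```

```bash
python3 look.py pics/g3.png side,top .579 .142 .17 40
python3 - <<'E'
from h import *
for n in("top","side"):
    c=cam(n)
    for t in("gear_large","lift_top"):
        for r in spotter.landmark_of(t,n): print(n,t,np.round(r["xyz"],4),r["conf"])
E
```

```text
side 207 112 5.0
top 178 154 5.0
[0.58017752 0.1397173  0.1961565 ] [ 0.77805595 -1.15761586 -4.65140348] 0.4632684593479559 62.69061993516516
top gear_large [0.5832 0.1414 0.182 ] 0.66
top lift_top [0.581  0.1396 0.1837] 0.27
side gear_large [0.5808 0.1389 0.1864] 0.65
side gear_large [0.5833 0.1399 0.0945] 0.48
side lift_top [0.5854 0.1435 0.0947] 0.9
```

View pics/g3.png

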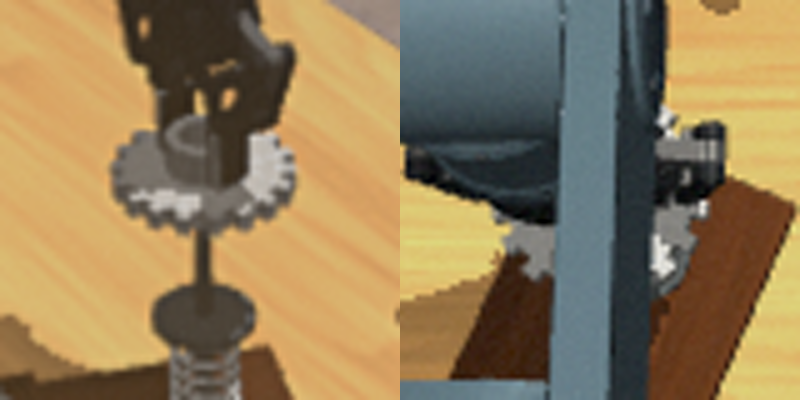

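send_rows([
  [[0,0,0],[1,1.5,-10],1],
  [[0,0,0],[1,1.5,-20],1],
  [[0,0,0],[1,1.5,-28],1],
  [[0,0,0],[1,1.5,-36],1],
  [[0,0,0],[1,1.5,-44],1],
  [[0,0,0],[1,1.5,-44],1],
])

```text
time_s: 14.98
eef_pos: [0.5809, 0.1421, 0.152]
eef_rot: [-0.001, 0.001, 1.0, -0.0]
wrist_force: [-0.4, 1.0, -5.7]
opening: 0.473
grasp_force: 62.7
```

```bash
python3 look.py pics/g4.png side .579 .142 .13 40
```

```text
side 207 124 5.0
[0.58127087 0.14221807 0.15264179] [ 0.24425981 -0.44712803 -5.40365768] 0.4619641448079905 62.69371677062736
```

View pics/g4.png

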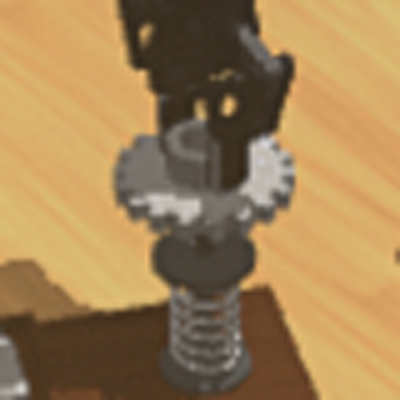

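The gear has passed the rod's tip with no extra force; in the side crop it sits centred over the platform (205,260). I lower it to the platform and release.

send_rows([
  [[0,0,0],[0,0,-15],1],
  [[0,0,0],[0,0,-30],1],
  [[0,0,0],[0,0,-40],1],
  [[0,0,0],[0,0,-46],1],
  [[0,0,0],[0,0,-46],1],
  [[0,0,0],[0,0,-46],1],
])

```text
time_s: 15.78
eef_pos: [0.5819, 0.1422, 0.1075]
eef_rot: [0.0, 0.001, 1.0, 0.0]
wrist_force: [0.1, 0.3, -5.6]
opening: 0.464
grasp_force: 62.7
```

send_rows([
  [[0,0,0],[0,0,0],-1],
  [[0,0,0],[0,0,0],-1],
  [[0,0,0],[0,0,0],-1],
  [[0,0,0],[0,0,0],-1],
  [[0,0,0],[0,0,20],-1],
  [[0,0,0],[0,0,60],-1],
  [[0,0,0],[0,0,100],-1],
  [[0,0,0],[0,-40,110],-1],
  [[0,0,0],[-20,-90,110],-1],
  [[0,0,0],[-40,-140,110],-1],
])

```text
time_s: 17.02
eef_pos: [0.5414, 0.001, 0.2189]
eef_rot: [0.001, 0.001, 1.0, -0.0]
wrist_force: [0.6, -1.4, 0.6]
opening: 0.999
grasp_force: 0.0
```

```bash
python3 look.py pics/g5.png side,top .579 .142 .07 40
```

```text
side 207 141 5.0
top 183 161 5.0
[ 0.54052086 -0.00185896  0.21863694] [ 0.73081799 -0.43369725  0.54832566] 0.9971588614296603 0.0
```

View pics/g5.png

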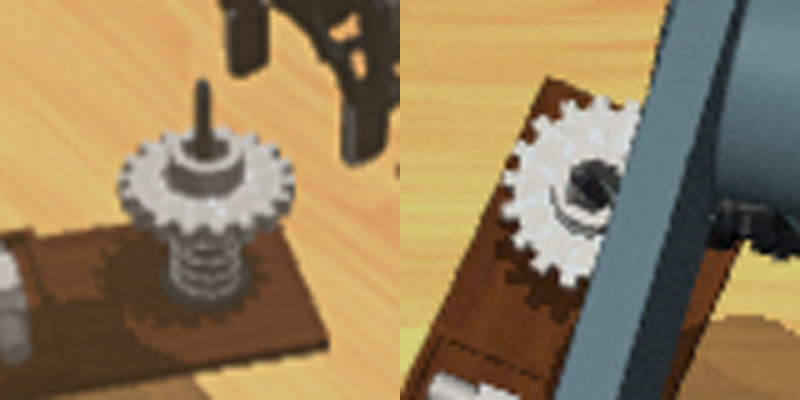

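The large gear sits level on the platform, hub up, with the rod centred in its bore (side crop (205,150)). Next is the medium gear.

send_rows([
  [[0,0,0],[-20,-45,0],-1],
  [[0,0,0],[-40,-95,0],-1],
  [[0,0,0],[-60,-145,-20],-1],
  [[0,0,0],[-82,-190,-60],-1],
  [[0,0,0],[-82,-190,-110],-1],
  [[0,0,0],[-82,-190,-150],-1],
  [[0,0,0],[-82,-190,-170],-1],
  [[0,0,0],[-82,-190,-170],-1],
  [[0,0,0],[-82,-190,-170],-1],
])

```text
time_s: 18.25
eef_pos: [0.4607, -0.1883, 0.0485]
eef_rot: [0.001, 0.001, 1.0, -0.001]
wrist_force: [0.7, 0.4, 1.3]
opening: 1.001
grasp_force: 0.0
```

send_rows([
  [[0,0,0],[-2,-3,-20],-1],
  [[0,0,0],[-2,-3,-34],-1],
  [[0,0,0],[-2,-3,-34],-1],
  [[0,0,0],[-2,-3,-34],-1],
  [[0,0,0],[-2,-3,-34],1],
  [[0,0,0],[-2,-3,-34],1],
  [[0,0,0],[-2,-3,-34],1],
  [[0,0,0],[-2,-3,-34],1],
  [[0,0,0],[-2,-3,-34],1],
  [[0,0,0],[-2,-3,-34],1],
])

```text
time_s: 19.5
eef_pos: [0.4582, -0.192, 0.0142]
eef_rot: [0.001, 0.001, 1.0, -0.001]
wrist_force: [-2.0, -1.8, 6.7]
opening: 0.458
grasp_force: 59.9
```

send_rows([
  [[0,0,0],[0,0,15],1],
  [[0,0,0],[0,0,50],1],
  [[0,0,0],[0,0,100],1],
  [[0,0,0],[0,0,150],1],
  [[0,0,0],[0,0,185],1],
  [[0,0,0],[0,0,185],1],
  [[0,0,0],[0,0,185],1],
])

```text
time_s: 20.38
eef_pos: [0.4563, -0.1898, 0.1961]
eef_rot: [-0.001, 0.001, 1.0, 0.001]
wrist_force: [-1.3, -1.3, -4.8]
opening: 0.455
grasp_force: 61.9
```

send_rows([
  [[0,0,0],[10,30,0],1],
  [[0,0,0],[28,75,0],1],
  [[0,0,0],[45,120,0],1],
  [[0,0,0],[62,165,0],1],
  [[0,0,0],[79,210,0],1],
  [[0,0,0],[96,255,0],1],
  [[0,0,0],[112,295,0],1],
  [[0,0,0],[124,331,0],1],
  [[0,0,0],[124,331,0],1],
  [[0,0,0],[124,331,0],1],
])

```text
time_s: 21.62
eef_pos: [0.5799, 0.1399, 0.1953]
eef_rot: [-0.002, 0.001, 1.0, -0.0]
wrist_force: [0.9, 0.1, -5.0]
opening: 0.454
grasp_force: 62.2
```

```bash
python3 look.py pics/m3.png side,top .579 .142 .15 40
python3 - <<'E'
from h import *
for n in("top","side"):
    c=cam(n)
    for t in("gear_medium",):
        for r in spotter.landmark_of(t,n): print(n,t,np.round(r["xyz"],4),r["conf"])
E
```

```text
side 207 118 5.0
top 179 155 5.0
[0.58054416 0.13927812 0.19650527] [-0.65866581  0.43429398 -4.43481344] 0.4599589963527046 62.249882854521275
top gear_medium [ 0.2909 -0.2869 -0.0024] 0.96
top gear_medium [ 0.3193 -0.1772  0.0007] 0.75
top gear_medium [0.5812 0.1378 0.1835] 0.65
side gear_medium [0.5822 0.1355 0.1868] 0.78
side gear_medium [ 0.3158 -0.1786  0.0032] 0.73
side gear_medium [ 0.2932 -0.2915 -0.0008] 0.59
```

View pics/m3.png

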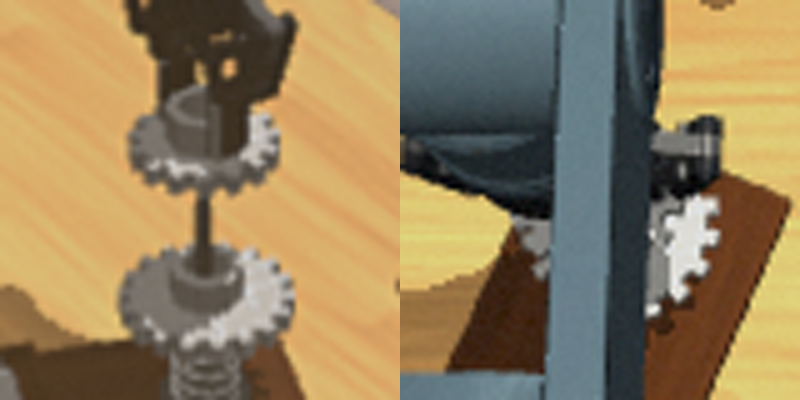

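send_rows([
  [[0,0,0],[0.5,2.5,-10],1],
  [[0,0,0],[0.5,2.5,-20],1],
  [[0,0,0],[0.5,2.5,-28],1],
  [[0,0,0],[0.5,2.5,-36],1],
  [[0,0,0],[0.5,2.5,-44],1],
  [[0,0,0],[0.5,2.5,-44],1],
])

```text
time_s: 22.68
eef_pos: [0.5814, 0.1427, 0.153]
eef_rot: [-0.001, 0.001, 1.0, -0.0]
wrist_force: [-0.1, -0.5, -4.9]
opening: 0.462
grasp_force: 62.2
```

send_rows([
  [[0,0,0],[0,0,-12],1],
  [[0,0,0],[0,0,-24],1],
  [[0,0,0],[0,0,-33],1],
  [[0,0,0],[0,0,-38],1],
  [[0,0,0],[0,0,-38],1],
  [[0,0,0],[0,0,-38],1],
])

```text
time_s: 23.42
eef_pos: [0.5822, 0.1427, 0.1163]
eef_rot: [0.0, 0.001, 1.0, 0.0]
wrist_force: [-0.7, -0.3, -4.1]
opening: 0.458
grasp_force: 62.3
```

Still free. I go 3 mm lower, then release.

send_rows([
  [[0,0,0],[-1,0,-3],1],
  [[0,0,0],[-1,0,-3],1],
  [[0,0,0],[-1,0,-3],1],
])

```text
time_s: 23.8
eef_pos: [0.5813, 0.1427, 0.1133]
eef_rot: [0.0, 0.001, 1.0, 0.0]
wrist_force: [0.4, -0.2, -3.0]
opening: 0.461
grasp_force: 62.4
```

send_rows([
  [[0,0,0],[0,0,0],-1],
  [[0,0,0],[0,0,0],-1],
  [[0,0,0],[0,0,0],-1],
  [[0,0,0],[0,0,0],-1],
  [[0,0,0],[0,0,20],-1],
  [[0,0,0],[0,0,60],-1],
  [[0,0,0],[0,0,95],-1],
  [[0,0,0],[0,-40,105],-1],
  [[0,0,0],[0,-90,105],-1],
  [[0,0,0],[0,-150,105],-1],
])

```text
time_s: 25.05
eef_pos: [0.5814, -0.0081, 0.2203]
eef_rot: [0.001, 0.0, 1.0, -0.0]
wrist_force: [0.6, -0.8, -0.9]
opening: 0.997
grasp_force: 0.0
```

```bash
python3 look.py pics/m5.png side,top .579 .142 .07 40
```

```text
side 207 141 5.0
top 183 161 5.0
[ 0.58150041 -0.01274521  0.21987701] [-0.39807653  0.6878292  -0.56913411] 1.0006655738834185 0.0
```

View pics/m5.png

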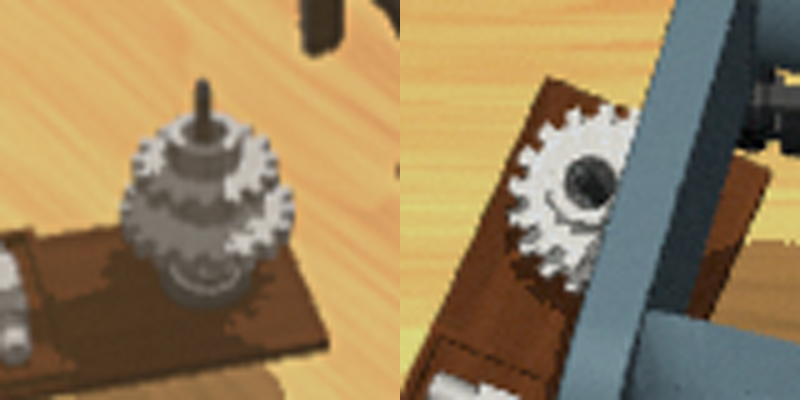

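The medium gear is stacked level on the large one, with the rod central in its bore (side crop (205,150)). Next is the small gear.

send_rows([
  [[0,0,0],[2,-45,0],-1],
  [[0,0,0],[3,-95,0],-1],
  [[0,0,0],[4,-145,0],-1],
  [[0,0,0],[5,-195,0],-1],
  [[0,0,0],[6,-245,-30],-1],
  [[0,0,0],[7,-297,-70],-1],
  [[0,0,0],[7,-297,-115],-1],
  [[0,0,0],[7,-297,-155],-1],
  [[0,0,0],[7,-297,-171],-1],
  [[0,0,0],[7,-297,-171],-1],
])

```text
time_s: 26.4
eef_pos: [0.588, -0.3037, 0.047]
eef_rot: [-0.0, 0.001, 1.0, 0.0]
wrist_force: [0.1, -0.1, 1.0]
opening: 1.001
grasp_force: 0.0
```

send_rows([
  [[0,0,0],[0,0,0],-1],
  [[0,0,0],[0,0,0],-1],
])

```text
time_s: 26.65
eef_pos: [0.5893, -0.305, 0.0493]
eef_rot: [0.001, 0.001, 1.0, -0.001]
wrist_force: [-0.9, -0.3, 0.3]
opening: 0.999
grasp_force: 0.0
```

send_rows([
  [[0,0,0],[0,-4,-20],-1],
  [[0,0,0],[0,-4,-35],-1],
  [[0,0,0],[0,-4,-35],-1],
  [[0,0,0],[0,-4,-35],-1],
  [[0,0,0],[0,-4,-35],1],
  [[0,0,0],[0,-4,-35],1],
  [[0,0,0],[0,-4,-35],1],
  [[0,0,0],[0,-4,-35],1],
  [[0,0,0],[0,-4,-35],1],
  [[0,0,0],[0,-4,-35],1],
])

```text
time_s: 27.9
eef_pos: [0.589, -0.3098, 0.0138]
eef_rot: [0.001, 0.001, 1.0, -0.001]
wrist_force: [-0.5, -2.8, 6.1]
opening: 0.458
grasp_force: 65.5
```

send_rows([
  [[0,0,0],[0,0,15],1],
  [[0,0,0],[0,0,50],1],
  [[0,0,0],[0,0,100],1],
  [[0,0,0],[0,0,150],1],
  [[0,0,0],[0,0,185],1],
  [[0,0,0],[0,0,185],1],
  [[0,0,0],[0,0,185],1],
])

```text
time_s: 28.78
eef_pos: [0.5869, -0.3073, 0.1948]
eef_rot: [-0.001, 0.001, 1.0, 0.001]
wrist_force: [-0.2, 0.7, -4.1]
opening: 0.463
grasp_force: 63.6
```

send_rows([
  [[0,0,0],[0,30,0],1],
  [[0,0,0],[-1,80,0],1],
  [[0,0,0],[-2,130,0],1],
  [[0,0,0],[-2,180,0],1],
  [[0,0,0],[-3,230,0],1],
  [[0,0,0],[-4,280,0],1],
  [[0,0,0],[-4,330,0],1],
  [[0,0,0],[-5,375,0],1],
  [[0,0,0],[-5,415,0],1],
  [[0,0,0],[-5,449,0],1],
])

```text
time_s: 30.02
eef_pos: [0.5809, 0.1423, 0.1937]
eef_rot: [-0.003, 0.001, 1.0, -0.0]
wrist_force: [-0.3, -0.9, -2.4]
opening: 0.464
grasp_force: 63.7
```

send_rows([
  [[0,0,0],[0,0,0],1],
  [[0,0,0],[0,0,0],1],
  [[0,0,0],[0,0,0],1],
])

```text
time_s: 30.4
eef_pos: [0.5826, 0.1396, 0.1959]
eef_rot: [-0.001, 0.002, 1.0, -0.0]
wrist_force: [-0.4, -0.4, -2.5]
opening: 0.463
grasp_force: 63.8
```

```bash
python3 look.py pics/s3.png side,top .579 .142 .15 40
```

```text
side 207 118 5.0
top 179 155 5.0
[0.5829472  0.13970692 0.19661471] [-0.63691521  0.81586135 -2.89195607] 0.4638745579955429 63.75652073213132
```

View pics/s3.png

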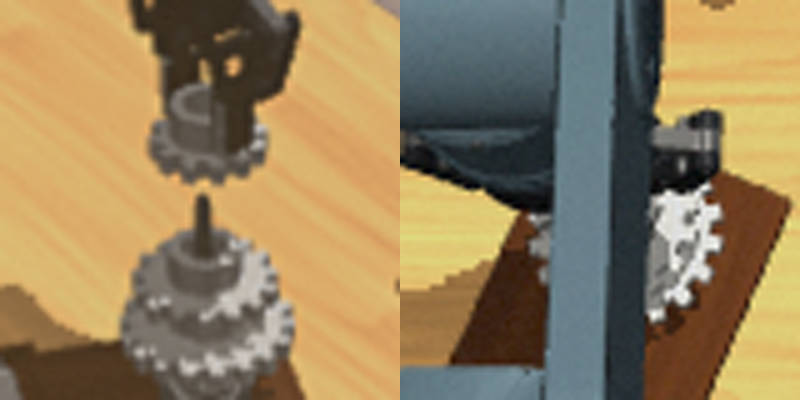

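The small gear is about 2.5 mm right of the rod in the side crop (209 against 203). I correct that while lowering.

send_rows([
  [[0,0,0],[-1.5,2.5,-5],1],
  [[0,0,0],[-1.5,2.5,-14],1],
  [[0,0,0],[-1.5,2.5,-22],1],
  [[0,0,0],[-1.5,2.5,-30],1],
  [[0,0,0],[-1.5,2.5,-38],1],
  [[0,0,0],[-1.5,2.5,-46],1],
  [[0,0,0],[-1.5,2.5,-46],1],
])

```text
time_s: 31.38
eef_pos: [0.5809, 0.1432, 0.15]
eef_rot: [-0.001, 0.001, 1.0, -0.0]
wrist_force: [-0.4, -0.3, -3.4]
opening: 0.463
grasp_force: 63.8
```

send_rows([
  [[0,0,0],[0,0,-10],1],
  [[0,0,0],[0,0,-18],1],
  [[0,0,0],[0,0,-24],1],
  [[0,0,0],[0,0,-24],1],
  [[0,0,0],[0,0,-24],1],
])

```text
time_s: 32.0
eef_pos: [0.5815, 0.1432, 0.1271]
eef_rot: [-0.0, 0.001, 1.0, -0.0]
wrist_force: [-1.1, -1.1, -1.5]
opening: 0.465
grasp_force: 64.0
```

send_rows([
  [[0,0,0],[0,0,-1],-1],
  [[0,0,0],[0,0,-1],-1],
  [[0,0,0],[0,0,-1],-1],
  [[0,0,0],[0,0,-1],-1],
  [[0,0,0],[0,0,20],-1],
  [[0,0,0],[0,0,60],-1],
  [[0,0,0],[0,0,90],-1],
  [[0,0,0],[0,-40,95],-1],
  [[0,0,0],[0,-90,95],-1],
  [[0,0,0],[0,-150,95],-1],
])

```text
time_s: 33.25
eef_pos: [0.5815, -0.0076, 0.2224]
eef_rot: [0.0, 0.0, 1.0, -0.0]
wrist_force: [-0.5, -0.2, -0.1]
opening: 1.003
grasp_force: 0.0
```

send_rows([
  [[0,0,0],[0,-60,0],-1],
  [[0,0,0],[0,-120,0],-1],
  [[0,0,0],[0,-180,0],-1],
  [[0,0,0],[0,-180,0],-1],
])

```text
time_s: 33.75
eef_pos: [0.581, -0.1913, 0.2219]
eef_rot: [0.0, 0.004, 1.0, -0.001]
wrist_force: [-0.2, 1.0, -0.0]
opening: 0.996
grasp_force: 0.0
```

```bash
python3 look.py pics/s5.png side,top .53 .16 .05 55
python3 - <<'E'
from h import *
for n in("top","side"):
    c=cam(n)
    for t in("arbor","gear_small","pulley","bar"):
        for r in spotter.landmark_of(t,n)[:2]: print(n,t,np.round(r["xyz"],4),round(r["conf"],2))
E
```

```text
side 175 135 3.6363636363636362
top 162 166 3.6363636363636362
[ 0.58118541 -0.18723333  0.22174677] [0.05238598 0.26776912 0.44613643] 0.9964712780525465 0.0
top arbor [0.4683 0.1844 0.0249] 0.87
top gear_small [0.5797 0.144  0.1048] 0.96
top bar [ 0.5828 -0.0601  0.0188] 0.61
side arbor [0.4708 0.1879 0.0249] 0.51
side gear_small [0.5846 0.1413 0.1095] 0.57
side pulley [0.5822 0.1437 0.1131] 0.47
side bar [ 0.5833 -0.0597  0.0118] 0.62
```

View pics/s5.png

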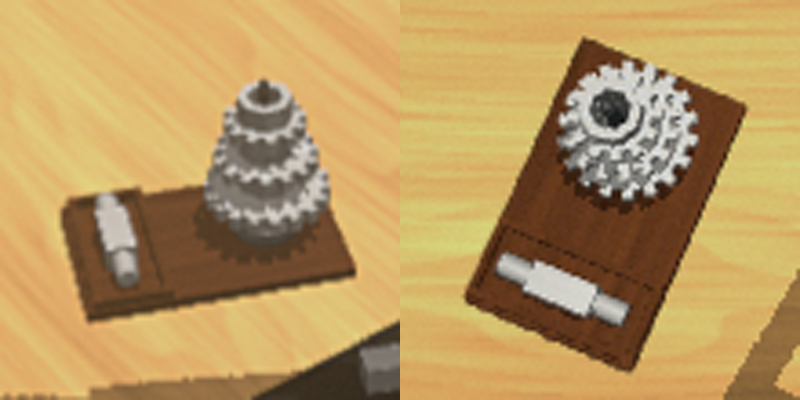

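All three gears are stacked on the spindle (side crop (265,150)), and the arbor lies flat in the tray (top crop (560,290)). Handing in.

```bash
python3 -c "
from h import *
print(ctrl.hand_in())"
```

```text
the job is handed in; nothing more can be done
None
```

The job is handed in at about 34 s, with no verdict returned: the last pictures show the large, medium and small gears stacked hub up on the spindle and the arbor flat in its tray, nothing else was touched by any move, and I viewed 15 pictures, one over the limit of 14.

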